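# Open the middle-sized push-and-turn jar

### The job

Three look-alike glass jars with white push-and-turn safety caps stand screwed down on the sideboard: open the middle-sized one by pressing its cap down, twisting it counter-clockwise about a fifth of a turn while still pressing, and lifting it straight off. Finish while still holding the cap in the gripper, level and still, over the open jar about 6 cm above where it sat, without letting go. Leave the smaller and the larger jar shut and do not disturb the other things on the sideboard.

Things in the scene. Friction and masses are not known exactly. Their poses are not given: they have to be found in the camera images.
- jar_small: The small of three look-alike clear glass jars, 56 mm in diameter, shoulder 60 mm above the sideboard, on a square steel foot plate 70 mm wide screwed down: it cannot turn or move. Stays shut. Origin: centre of the foot's underside; z up the jar's axis. Locked, its cap's lower edge is 72 mm and its flat top 104 mm above the sideboard.
- cap_small: Loose white plastic push-and-turn cap of the small jar: ribbed, round, 44 mm in diameter, 32 mm tall, about 45 g. Origin: centre of its lower edge; z up. Locked, its x axis is parallel to its jar's.
- jar_middle: The middle of three look-alike clear glass jars, 66 mm in diameter, shoulder 70 mm above the sideboard, on a square steel foot plate 80 mm wide screwed down: it cannot turn or move. To be opened. Origin: centre of the foot's underside; z up the jar's axis. Locked, its cap's lower edge is 82 mm and its flat top 114 mm above the sideboard.
- cap_middle: Loose white plastic push-and-turn cap of the middle jar: ribbed, round, 54 mm in diameter, 32 mm tall, about 45 g. Origin: centre of its lower edge; z up. Locked, its x axis is parallel to its jar's. Gripped by its sides from above: 12 mm of free height from its lower edge to the glass shoulder, less what it is pressed (up to 7.5 mm).
- jar_large: The large of three look-alike clear glass jars, 76 mm in diameter, shoulder 80 mm above the sideboard, on a square steel foot plate 90 mm wide screwed down: it cannot turn or move. Stays shut. Origin: centre of the foot's underside; z up the jar's axis. Locked, its cap's lower edge is 92 mm and its flat top 124 mm above the sideboard.
- cap_large: Loose white plastic push-and-turn cap of the large jar: ribbed, round, 64 mm in diameter, 32 mm tall, about 45 g. Origin: centre of its lower edge; z up. Locked, its x axis is parallel to its jar's.
- neck_middle (a point): Middle of the neck under the cap, on the jar's axis, 82 mm above the sideboard. Lock: unpressed the cap turns under 6 degrees and cannot lift. Pressed 5 mm or more (hard stop at 7.5 mm) it turns counter-clockwise seen from above; keep it pressed until turned 50 degrees. At 50 to 85 degrees it is free and lifts off. Clockwise is blocked.
- insert_middle (a joint): White sprung insert in the middle jar's mouth, under the cap, sliding vertically; value in m, growing downward: 0 with the cap locked and unpressed, else the cap's downward travel (0.0075 at the hard stop), -0.003 when the cap is free or off. Spring: about 4 N to start moving the cap, 10 N at the hard stop.
- squeezer: Bystander: white plastic two-piece squeezer, ribbed cone on a cup, 104 mm wide, 89 mm tall, handle tab 88 mm out along its -x. Origin: centre of its underside.
- storage_jar: Bystander: plain lidded glass jar, 84 mm in diameter, 125 mm tall, loose, no foot plate. Origin: centre of its underside.
- saucer: Bystander: white ceramic saucer, 140 mm in diameter, 18 mm tall. Origin: centre of its underside.
- mug: Bystander: white ceramic mug, 80 mm in diameter, 90 mm tall, handle at its +y. Origin: centre of its underside.
- spoon: Bystander: spoon 170 mm long lying along its own x, handle to -x.
There are look-alikes about, which are no part of the job. Leave any red look-alike of the cap_middle alone. Leave any red look-alike of the jar_large alone.

How it is judged:
By the outcome, as a careful person would: the job done as asked, in the order asked, and still so for the second after the job is handed in, while the arm keeps its last pose, push and grip.
It also fails if it takes over 32 s, if anything falls off the work surface, if the arm or the gripper's body presses on something with over 40 N, if the wrist force passes 120 N, or if a joint passes its speed limit or range.

### The arm

A 6-joint arm with a two-finger parallel gripper is mounted at the origin on the work surface. World frame = base frame: x ahead of the robot, y to its left, z up, the work surface at z = 0. Lengths are in mm, angles in rad, forces in N, time in s.
With the tool pointing down it reaches from about 275 to 750 mm from the base axis. Payload 10.2 kg.
Tool frame: the origin (TCP) lies midway between the tips of the shut fingers; the grasp point (between the pads) lies 19 mm behind it; z points along the fingers, y is the line along which they close (so a half turn about z gives the same grasp; the last joint's range is limited). The gripper opens to 85 mm and grips with 20 to 120 N. Pads are 22 mm wide; open, the fingers measure 114 mm over their backs; the gripper's body (76 mm by 85 mm) begins 54 mm behind the grasp point. The pads swing forward as they close: fully open they stand 13 mm farther back than shut.
Start: joints at [-1.547, 0.313, 1.498, -0, 1.331, -0.223], TCP at [128.245, -509.101, 207.294] pointing down, gripper open.
Joint ranges: [-2.94, 2.94], [-0.97, 2.17], [0.19, 2.56], [-1.23, 4.37], [0.02, 3.11], [-2.88, 2.88]. Speed limits (rad/s): [2.39, 2.39, 3.01, 3.14, 3.14, 3.14].

### API

Orientations are given as a unit quaternion [w, x, y, z].
In Python, from rig import ctrl gives the robot as it stands.
- The arm moves only by the tool send_rows, never from a script. Its argument "targets" is a list of rows, each a list of 7 numbers: the closure, from -1 (fully open) to 1 (shut), so that 0 is half open, then the shift along the tool's x, y, z in m, then the turn, a rotation vector about the tool's x, y, z in rad. In form: [[claw, dx, dy, dz, ax, ay, az], ...]. A call has exactly 10 rows; each row shifts and turns the commanded pose from where the row before left it, along the tool's axes as they then stand; what a row does not reach is not made up. A row lasts 1/8 s, in which the tool goes at most 62.5 mm and 10.7 degrees, less where a joint would pass 70% of its speed; a pose out of reach is approached as far as the arm can. A call with a gripper value outside its range is refused whole. The fingers move at their own pace and stop on an object; "squeeze" is the grip in N (left out, the last holds). Time passes only in rows, so rows that do not move let the fingers close, or fill a call up. It gives the time, the measured TCP pose, the force, the opening and the grip force at its end, in the units of the state.
- ctrl.sense(): the state, without advancing time (a new reading comes with each control period).
- ctrl.capture(name): name is "side" or "top" or "wrist"; returns a dict with "img" (480x640x3 uint8, red, green, blue), "camera_matrix" (3x3 intrinsics, pixels), "k1" (the pictures are not rectified: a ray, as slopes to the right and down, at radius r is drawn at 1 + k1 r^2 times it, then the intrinsics apply), "R" (3x3) and "t" (3): a world point X has camera coordinates R X + t. Camera axes: x right, y down, z forward; pixel columns grow to the right and rows downward; lengths in mm; the calibration is good to about 2 mm. A picture is of the moment at which its call begins. There is no depth.
- ctrl.finish_job(): hands the job in; it is judged then, once.
Trained networks look in a picture, given as the dict that the camera call returned (one of the last four; its "shot" number tells which), for a name from the list of things; names that differ only in an ending like _2 or _b are one class to them, and where a whole thing is asked for, a point or a joint stands for the part that bears it (a point fixed in the world has none). Each returns a list of dicts, best first, with "score" (0 to 1); they miss things now and then, are a little off and sometimes report something else, mostly with a low value. They report only what shows in the picture. A call takes as long as a camera call. They do not tell look-alikes from the thing itself.
- ctrl.boxes_of(query, picture): "extent" ([left, top, width, height] in pixels, round what is visible of it).
- ctrl.landmark_of(query, picture): "point" ([column, row] in pixels: a listed point, or the origin of a listed thing).
The state is a dict: "time_s": time; "joints": joint angles; "dq": joint speeds; "tau": joint torques, N m; "eef_pos": TCP position; "ee_rot": TCP orientation; "force": force on the tool from outside, world axes, zero at the start; "wrist_torque": the same for the moment, N m; "grip_width": opening from 0.0 (shut) to 1.0 (fully open); "grip_force": force on a finger pad.
Only numpy, scipy, OpenCV 4.12 (cv2) and the standard library are available. Lean on these libraries where they do the work, as an engineer would, in place of code of your own. Each camera call takes 0.05 s, during which the arm holds its last target. There are 200 camera calls.

## Working session

There is one attempt and no reset: what is moved stays moved. The work goes in short steps, Python scripts to look and compute and a tool call to move; the robot and the scene stay as the last step left them, time stands still between calls to the robot, and variables do not carry over. Pictures are saved under pics/ and viewed, at most 10 in all, crops included, and the job is handed in when it is done.

Besides the shell and the picture viewer there is one more tool, called after "Request:" as a command line: name --pt "numbers of a row" for each row, then --argument value for the rest. send_rows: Moves the arm, as the interface text tells. Its arguments: {"type":"object","properties":{"targets":{"type":"array"},"squeeze":{"type":"number"}},"required":["targets"]}

```bash
mkdir -p pics; cat > h.py <<'E'
from rig import ctrl
import numpy as np, cv2
def cap(name,f=None):
    p=ctrl.capture(name)
    if f: cv2.imwrite('pics/'+f,p['img'][:,:,::-1])
    return p
def onplane(p,uv,z):
    K=np.array(p['camera_matrix']);R=np.array(p['R']);t=np.array(p['t'])
    d=(np.array(uv)-K[:2,2])/[K[0,0],K[1,1]]
    u=d.copy()
    for _ in range(20): u=d/(1+p['k1']*(u@u))
    r=R.T@np.array([u[0],u[1],1]);c=-R.T@t
    return c+r*(z-c[2])/r[2]
def proj(p,X):
    K=np.array(p['camera_matrix']);c=np.array(p['R'])@np.array(X)+np.array(p['t'])
    u=c[:2]/c[2];u=u*(1+p['k1']*(u@u));return u*[K[0,0],K[1,1]]+K[:2,2]
E
python3 - <<'E'
from h import *
a=cap('top','top.png');b=cap('side','side.png')
for n,p in(('top',a),('side',b)):
    print(n,(-np.array(p['R']).T@np.array(p['t'])).round(),p['k1'])
    for q,z in(('cap_small',72),('cap_middle',82),('cap_large',92),('neck_middle',82),('jar_middle',0)):
        for r in ctrl.landmark_of(q,p)[:4]: print(q,r['score'],r['point'],onplane(p,r['point'],z).round())
print(ctrl.sense())
E
```

```text
top [ 394.   -2. 1227.] 0.0198216511613322
cap_small 0.77 [410.4, 283.0] [ 472. -217.   72.]
cap_middle 0.63 [308.9, 305.3] [427.  20.  82.]
cap_middle 0.6 [314.0, 257.4] [537.   5.  82.]
cap_large 0.73 [217.5, 266.4] [521. 227.  92.]
neck_middle 0.83 [315.8, 257.6] [536.   1.  82.]
jar_middle 0.69 [317.6, 267.1] [522.  -3.   0.]
jar_middle 0.64 [138.5, 324.7] [394. 436.   0.]
side [-116. 1323.  938.] 0.009574025427847715
cap_small 0.8 [378.9, 219.1] [ 460. -205.   72.]
cap_middle 0.93 [362.7, 282.9] [365. 141.  82.]
cap_middle 0.63 [327.0, 245.7] [523.  17.  82.]
cap_middle 0.29 [272.7, 234.0] [689.  26.  82.]
cap_large 0.82 [287.4, 278.5] [533. 218.  92.]
cap_large 0.26 [324.6, 267.6] [473. 133.  92.]
neck_middle 0.77 [325.7, 239.8] [540. -10.  82.]
jar_middle 0.68 [327.6, 269.3] [526.   8.   0.]
{'time_s': 0.6, 'joints': array([-1.54736024e+00,  3.12858109e-01,  1.49772703e+00, -2.24523413e-05,
        1.33101247e+00, -2.23379611e-01]), 'dq': array([-0.00257716, -0.00038991,  0.00052946, -0.00067941,  0.00149792,
       -0.00062821]), 'tau': array([-2.34391300e-04, -4.12031901e+01, -2.59838355e+01, -1.42686295e-04,
        5.48607950e-04,  1.24897716e-05]), 'eef_pos': array([ 128.25891706, -509.08151141,  207.30543666]), 'ee_rot': array([-3.55207450e-06,  9.92394582e-01,  1.23097494e-01, -1.06034028e-05]), 'force': array([-0.17898368, -0.29713691, -0.32453327]), 'wrist_torque': array([0.01714421, 0.06412437, 0.00799805]), 'grip_force': 0.0, 'grip_width': 0.9998349925821889}
```

View pics/top.png

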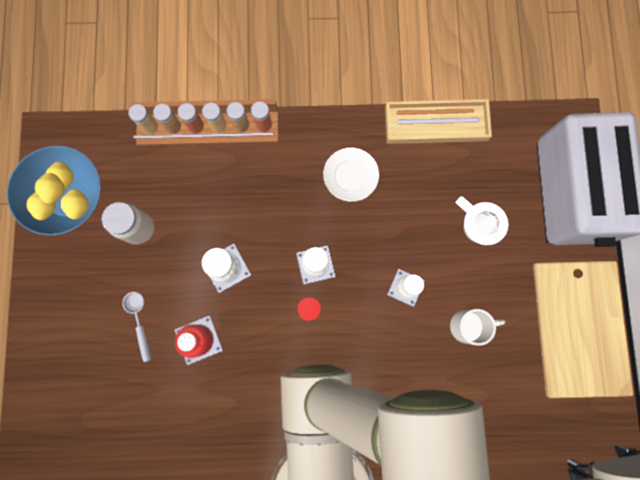

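View pics/side.png

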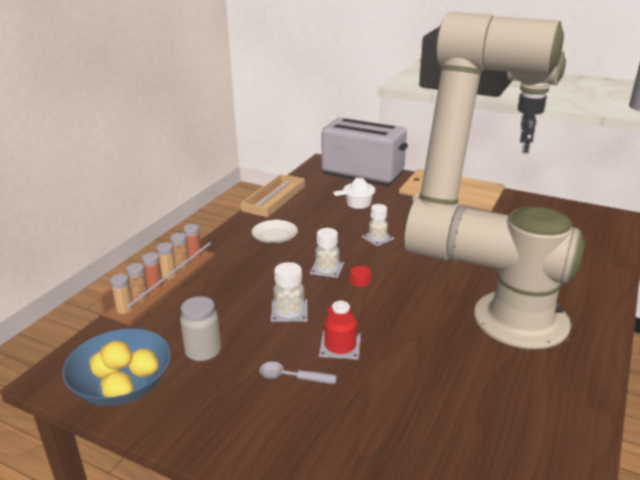

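```bash
python3 - <<'E'
from h import *
a=cap('top');b=cap('side')
A=cv2.resize(a['img'][232:302,280:350],(400,400),interpolation=3);B=cv2.resize(b['img'][215:285,292:362],(400,400),interpolation=3)
cv2.imwrite('pics/crop.png',np.hstack([A,B])[:,:,::-1])
for uv in((317,262),(316,265)):
    print(onplane(a,uv,114).round(),onplane(a,uv,0).round())
for X in([525,0,114],[525,0,82],[525,0,0],[535,0,114],[535,0,0]): print(X,proj(a,X).round(1),proj(b,X).round(1))
print(a['camera_matrix'])
E
```

```text
[522.  -1. 114.] [535.  -1.   0.]
[515.   1. 114.] [528.   1.   0.]
[525, 0, 114] [316.3 260.7] [329.1 232.5]
[525, 0, 82] [316.4 262.3] [329.1 242.7]
[525, 0, 0] [316.5 266.1] [329.  267.9]
[535, 0, 114] [316.2 256.3] [325.8 231.7]
[535, 0, 0] [316.4 262.1] [325.8 267.1]
[[496.24528758   0.         321.18888561]
 [  0.         496.24528758 242.6701085 ]
 [  0.           0.           1.        ]]
```

View pics/crop.png

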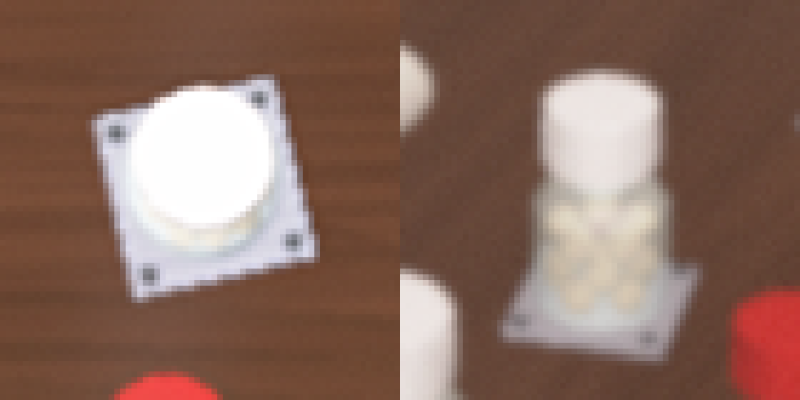

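I see the candidates (top view): small white cap (412,285), middle white cap (316,260), large white cap (217,262), red loose cap (309,309) and red jar with white cap (190,341). The close crop shows the jar at (316,260) with a foot about 79 mm wide and a cap about 55 mm wide, so it is the middle one, at about (528, 1).

Request:
send_rows --pt "-1 0.03 -0.023 0 0 0 0" --pt "-1 0.03 -0.023 0 0 0 0" --pt "-1 0.03 -0.023 0 0 0 0" --pt "-1 0.03 -0.023 0 0 0 0" --pt "-1 0.03 -0.023 0 0 0 0" --pt "-1 0.03 -0.023 0 0 0 0" --pt "-1 0.03 -0.023 0 0 0 0" --pt "-1 0.03 -0.023 0 0 0 0" --pt "-1 0.03 -0.023 0 0 0 0" --pt "-1 0.03 -0.023 0 0 0 0"

```text
time_s: 1.95
eef_pos: [363.7, -211.8, 207.5]
ee_rot: [0.0, 0.992, 0.123, 0.0]
force: [-0.5, 0.2, 0.3]
grip_width: 0.997
grip_force: 0.0
```

Request:
send_rows --pt "-1 0.03 -0.024 0 0 0 0" --pt "-1 0.03 -0.024 0 0 0 0" --pt "-1 0.03 -0.024 0 0 0 0" --pt "-1 0.03 -0.024 0 0 0 0" --pt "-1 0.03 -0.024 0 0 0 0" --pt "-1 0.03 -0.024 0 0 0 0" --pt "-1 0.016 -0.014 0 0 0 0" --pt "-1 0.006 -0.006 0 0 0 0" --pt "-1 0 0 0 0 0 0" --pt "-1 0 0 0 0 0 0"

```text
time_s: 3.2
eef_pos: [518.5, -5.1, 207.4]
ee_rot: [0.0, 0.992, 0.123, -0.0]
force: [-0.2, 0.0, 0.4]
grip_width: 0.998
grip_force: 0.0
```

```bash
python3 - <<'E'
from h import *
p=cap('wrist','w1.png');s=ctrl.sense();print(s['time_s'],s['eef_pos'],s['ee_rot'],s['joints'],s['force'])
print((-np.array(p['R']).T@np.array(p['t'])).round())
for q in('cap_middle','neck_middle'):
    for r in ctrl.landmark_of(q,p)[:3]: print(q,r,onplane(p,r['point'],82).round(1))
for r in ctrl.boxes_of('cap_middle',p)[:3]: print(r)
print(proj(p,[528,1,114]),proj(p,[528,1,0]))
E
```

```text
3.25 [518.49807421  -5.07376978 207.39947662] [ 9.18913187e-05  9.92451308e-01  1.22639282e-01 -5.16469162e-06] [-2.35903487e-01  2.98513921e-01  1.51685313e+00 -1.81095003e-04
  1.32617074e+00  1.08903908e+00] [0.48934325 0.8504217  0.39433278]
[587.  13. 373.]
cap_middle {'point': [315.1, 203.7], 'score': 0.91} [529.9   3.4  82. ]
cap_middle {'point': [270.7, 284.1], 'score': 0.83} [459.5  21.8  82. ]
neck_middle {'point': [512.8, 299.6], 'score': 0.29} [ 493.1 -169.6   82. ]
{'extent': [240.4, 263.3, 57.3, 59.6], 'score': 0.93}
{'extent': [271.7, 167.3, 84.2, 83.6], 'score': 0.81}
[317.30821628 216.76982279] [318.34335887 189.04862447]
```

View pics/w1.png

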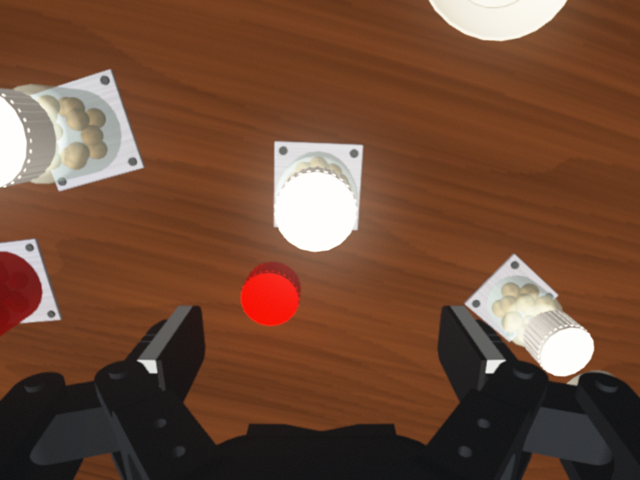

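The wrist view shows the middle cap's top at about (316,210). The loose red cap at (270,298) lies well outside the finger path.

```bash
python3 - <<'E'
from h import *
from scipy.optimize import least_squares
p=cap('wrist');im=p['img'].astype(int)
m=((im.min(2)>235)).astype('uint8');m[:160]=0;m[260:]=0;m[:,:265]=0;m[:,370:]=0
ys,xs=np.nonzero(m);print(xs.min(),xs.max(),ys.min(),ys.max())
c,_=cv2.findContours(m,0,1);c=max(c,key=cv2.contourArea)[:,0,:].astype(float);c=c[c[:,1]>200]
W=np.array([onplane(p,q,114)[:2] for q in c])
r=least_squares(lambda v:np.hypot(*(W-v[:2]).T)-v[2],[528,1,27],loss='soft_l1');print(r.x,r.cost)
a=ctrl.sense()['ee_rot']
from scipy.spatial.transform import Rotation as Ro
R=Ro.from_quat(np.roll(a,-1)).as_matrix();print(R.T@(np.r_[r.x[:2],80]-ctrl.sense()['eef_pos']))
t=cap('top');s=cap('side')
for X in([528,1,114],[*r.x[:2],114]):print(proj(t,X),proj(s,X))
E
```

```text
275 357 165 251
[531.10637295   3.22807263  26.69338385] 5.251400269704171
[ 13.99630039  -4.71003503 127.40471933]
[315.84660098 259.42958695] [327.9208017  232.40529695]
[314.82400284 258.09134014] [326.53106856 232.52186637]
```

Request:
send_rows --pt "-1 0.007 -0.002 0.01 0 0 0" --pt "-1 0.006 -0.002 0.015 0 0 0" --pt "-1 0 0 0.02 0 0 0" --pt "-1 0 0 0.02 0 0 0" --pt "-1 0 0 0.02 0 0 0" --pt "-1 0 0 0.02 0 0 0" --pt "-1 0 0 0.01 0 0 0" --pt "-1 0 0 0.006 0 0 0" --pt "-1 0 0 0.005 0 0 0" --pt "-1 0 0 0 0 0 0"

```text
time_s: 4.8
eef_pos: [530.5, 2.7, 81.3]
ee_rot: [0.0, 0.992, 0.123, 0.0]
force: [-0.4, -0.2, 0.7]
grip_width: 0.999
grip_force: 0.0
```

```bash
python3 - <<'E'
from h import *
p=cap('wrist','w2.png');s=ctrl.sense();print(s['time_s'],s['eef_pos'],s['force'],s['grip_width'])
print(proj(p,[531,3,114]), proj(p,[528,1,114]))
E
```

```text
4.85 [530.57007778   2.61925389  81.5325585 ] [-0.56563178 -0.64409103 -0.20861821] 0.999258138931985
[323.63680366 321.38464792] [326.86704316 329.59660455]
```

View pics/w2.png

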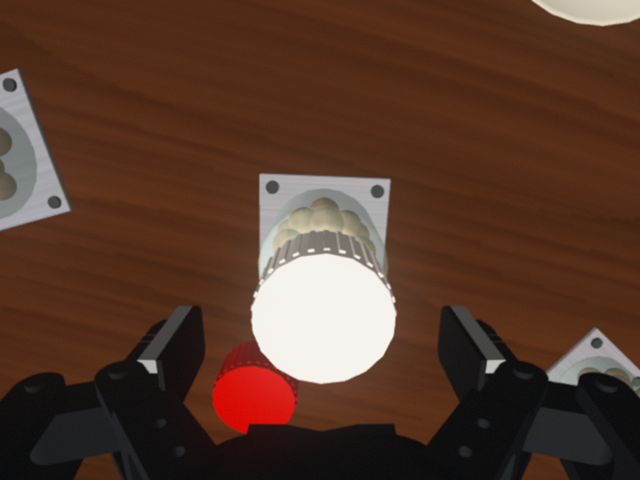

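The cap is centred between the fingers at (323,318), as predicted. I'll close on it.

Request:
send_rows --pt "1 0 0 0 0 0 0" --pt "1 0 0 0 0 0 0" --pt "1 0 0 0 0 0 0" --pt "1 0 0 0 0 0 0" --pt "1 0 0 0 0 0 0" --pt "1 0 0 0 0 0 0" --pt "1 0 0 0 0 0 0" --pt "1 0 0 0 0 0 0" --pt "1 0 0 0 0 0 0" --pt "1 0 0 0 0 0 0" --squeeze 80

```text
time_s: 6.1
eef_pos: [530.6, 2.5, 81.6]
ee_rot: [0.0, 0.992, 0.123, 0.0]
force: [-1.4, -2.0, 5.2]
grip_width: 0.579
grip_force: 82.1
```

Request:
send_rows --pt "1 0 0 0.001 0 0 0" --pt "1 0 0 0.001 0 0 0" --pt "1 0 0 0.001 0 0 0" --pt "1 0 0 0.001 0 0 0" --pt "1 0 0 0.001 0 0 0" --pt "1 0 0 0.001 0 0 0" --pt "1 0 0 0.001 0 0 0" --pt "1 0 0 0 0 0 0" --pt "1 0 0 0 0 0 0" --pt "1 0 0 0 0 0 0"

```text
time_s: 7.35
eef_pos: [530.7, 2.4, 75.1]
ee_rot: [0.0, 0.992, 0.123, 0.0]
force: [-3.4, -1.9, 10.0]
grip_width: 0.582
grip_force: 82.8
```

Pressed about 7 mm at 10 N. I'll twist counter-clockwise while still pressing.

Request:
send_rows --pt "1 0 0 0.0005 0 0 -0.06" --pt "1 0 0 0 0 0 -0.12" --pt "1 0 0 0 0 0 -0.12" --pt "1 0 0 0 0 0 -0.12" --pt "1 0 0 0 0 0 -0.12" --pt "1 0 0 0 0 0 -0.12" --pt "1 0 0 0 0 0 -0.12" --pt "1 0 0 0 0 0 -0.12" --pt "1 0 0 0 0 0 -0.12" --pt "1 0 0 0 0 0 -0.12"

```text
time_s: 8.6
eef_pos: [531.2, 2.5, 75.1]
ee_rot: [0.001, 0.768, 0.641, 0.001]
force: [-1.4, -0.1, 13.2]
grip_width: 0.582
grip_force: 83.0
```

```bash
python3 - <<'E'
from h import *
p=cap('wrist','w3.png');s=ctrl.sense();print(s['time_s'],s['eef_pos'],s['ee_rot'],s['joints'],s['force'],s['wrist_torque'],s['grip_width'])
E
```

```text
8.65 [531.19721228   2.43045577  75.07860282] [9.64066910e-04 7.66251488e-01 6.42539646e-01 7.28733575e-04] [-2.16137135e-01  4.66824062e-01  1.64722078e+00 -2.71084102e-05
  1.02513092e+00 -4.09440952e-02] [-1.67439218 -2.68878543 12.94322275] [-0.2119065   0.32586249  0.05239295] 0.5791850663164158
```

View pics/w3.png

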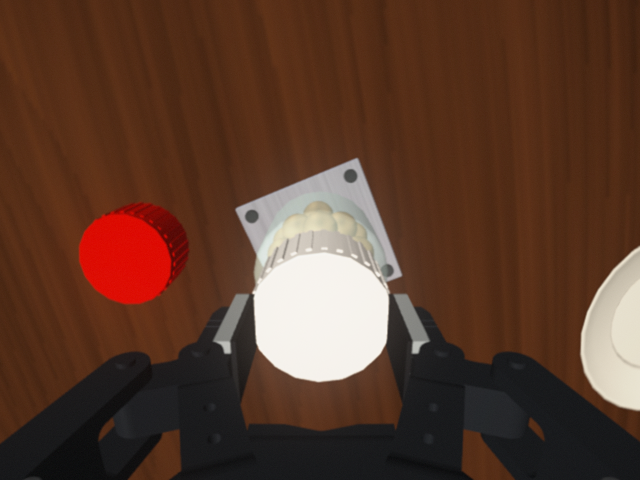

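The picture shows the cap at (321,318) still gripped squarely and the tool turned about 66°. Wrist torque is small, so I'll start lifting.

Request:
send_rows --pt "1 0 0 -0.001 0 0 0" --pt "1 0 0 -0.002 0 0 0" --pt "1 0 0 -0.002 0 0 0" --pt "1 0 0 -0.002 0 0 0" --pt "1 0 0 -0.002 0 0 0" --pt "1 0 0 -0.002 0 0 0" --pt "1 0 0 -0.002 0 0 0" --pt "1 0 0 -0.002 0 0 0" --pt "1 0 0 0 0 0 0" --pt "1 0 0 0 0 0 0"

```text
time_s: 9.9
eef_pos: [530.2, 2.7, 88.6]
ee_rot: [-0.0, 0.769, 0.639, -0.0]
force: [1.9, -2.6, -2.8]
grip_width: 0.577
grip_force: 83.6
```

Request:
send_rows --pt "1 0 0 -0.003 0 0 0" --pt "1 0 0 -0.005 0 0 0" --pt "1 0 0 -0.008 0 0 0" --pt "1 0 0 -0.01 0 0 0" --pt "1 0 0 -0.01 0 0 0" --pt "1 0 0 -0.009 0 0 0" --pt "1 0 0 -0.006 0 0 0" --pt "1 0 0 -0.0025 0 0 0" --pt "1 0 0 0 0 0 0" --pt "1 0 0 0 0 0 0"

```text
time_s: 11.15
eef_pos: [530.3, 2.7, 142.0]
ee_rot: [-0.0, 0.769, 0.639, -0.0]
force: [0.2, 0.1, -0.3]
grip_width: 0.585
grip_force: 83.9
```

```bash
python3 - <<'E'
from h import *
s=ctrl.sense();print(s['time_s'],s['eef_pos'],s['ee_rot'],s['force'],s['grip_width'],s['grip_force'],abs(s['dq']).max())
p=cap('side')
A=cv2.resize(p['img'][150:290,260:400],(560,560),interpolation=3)
w=cap('wrist')['img']
cv2.imwrite('pics/end.png',np.hstack([A,cv2.resize(w[180:420,200:302+138],(240,240))if 0 else np.zeros((560,1,3),'uint8')])[:,:,::-1])
print(proj(p,[530,2.5,142]),proj(p,[530,2.5,174]))
for r in ctrl.landmark_of('cap_middle',p)[:3]: print(r)
E
```

```text
11.15 [530.25563506   2.68200875 141.98848301] [-2.52886119e-04  7.69087561e-01  6.39143353e-01 -1.84201440e-04] [ 0.20195399  0.14355177 -0.27671843] 0.5851706031986057 83.85692238807678 0.0009386087781159996
[327.00770742 223.4081904 ] [326.99867381 212.83766354]
{'point': [326.7, 229.1], 'score': 0.88}
{'point': [363.5, 279.4], 'score': 0.85}
```

View pics/end.png

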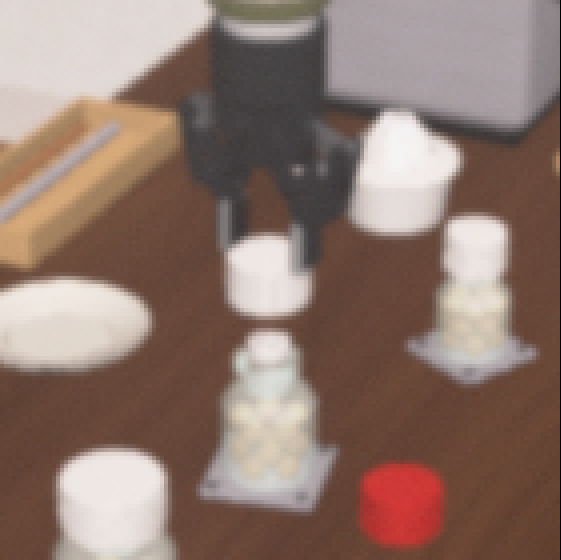

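The side view shows the open jar with the cap held level above it, cap bottom at about (327,229). It has risen about 57 mm, so I'll add 3 mm and settle.

Request:
send_rows --pt "1 0 0 -0.001 0 0 0" --pt "1 0 0 -0.001 0 0 0" --pt "1 0 0 -0.001 0 0 0" --pt "1 0 0 0 0 0 0" --pt "1 0 0 0 0 0 0" --pt "1 0 0 0 0 0 0" --pt "1 0 0 0 0 0 0" --pt "1 0 0 0 0 0 0" --pt "1 0 0 0 0 0 0" --pt "1 0 0 0 0 0 0"

```text
time_s: 12.55
eef_pos: [530.4, 2.6, 145.3]
ee_rot: [0.0, 0.769, 0.639, 0.0]
force: [-0.2, 0.3, -0.3]
grip_width: 0.578
grip_force: 83.9
```

```bash
python3 -c "
from h import *
print(ctrl.sense()['eef_pos'],ctrl.finish_job())"
```

```text
the job is handed in; nothing more can be done
[530.41654212   2.64348925 145.31059926] None
```

The middle jar is open, and the gripper is holding its cap level and still about 6 cm above where it sat; I handed the job in at about 12.6 s, and no verdict came back.

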